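Bolt the lid of the sample chest

TASK

Bolt the lid of the sample chest for the courier: press the spring catch right down with one fingertip and keep it there while the other fingertip pushes the bolt by its knob fully home into the keeper on the lid, then let go so that the catch springs up again and locks it. Lift nothing: leave the lid shut, and leave the glassware and bottles standing where they are.

Things in the scene. Friction and masses are not known exactly. Their poses are not given: they have to be found in the camera images.
- chest: Cream sample transport chest, fixed, 240 (x) by 390 (y) by 170 mm high. Origin on the table under the bolt. Its +y is the direction in which the bolt is pushed home, z up. Flat top 170 mm above the table: deck (chest y -105 to +100 mm), flush lid (y 102 to 285). On the deck at chest x = 0, along y, in this order: catch plate, knob, front guide, seam, keeper on the lid. Lock plate 56 mm wide in x.
- catch_top (a point): Centre of the top of the catch's ribbed steel thumb plate, 34 (chest x) by 52 (chest y) by 5 mm, level, at chest x 0, y -31 mm, its top 41 mm above the deck when up; the point moves with it. It goes straight down 8 mm to a hard stop against a spring (4 N at first, 8 to 9 N at the bottom) and comes back up by itself where a notch of the bolt lets it. A finger may slide along it.
- knob_top (a point): Centre of the top of the bolt's upright black round knob, 16 mm diameter, top 62 mm above the deck, straight side from 30 to 58 mm; moves with the bolt. Starts at chest y +33 mm: 30 mm free between catch plate and knob. There the rod (12 mm wide) lies below, its top 26 mm above the deck. Ahead: front guide at chest y 78 to 96, 32 mm high; keeper at y 107 to 125, 34 mm high.
- catch (a joint): How far the catch plate is pressed, m: 0 = up, 0.008 = right down. The bolt is locked while it is up and free from about 0.004. If let go while the bolt is under way, it rises only to about 0.004 and rubs on the rod; when the bolt is fully home it rises to 0 into the second notch and locks the bolt there.
- bolt (a joint): How far the bolt is pushed, m: 0 = drawn back, 0.030 = fully home in the keeper (stop). Friction about 3 N, stays where it is left.
- lid (a joint): Opening of the lid, rad: 0 = shut (as it starts).
- vial: Glass specimen vial, 23 mm diameter, 46 mm high, standing on the deck beside the lock (about 85 mm off in +x of the chest). Origin under its centre.
- dropper: Amber dropper bottle, 30 mm diameter, 66 mm high, standing on the deck on the other side of the lock (about 85 mm off in -x of the chest). Origin under its centre.
- reagent: Amber reagent bottle, 58 mm diameter, 120 mm high, on the table by the chest. Origin under its centre.
- beaker: Glass beaker, 66 mm diameter, 85 mm high, on the table by the chest. Origin under its centre.
- jar: White screw-top jar, 56 mm diameter, 70 mm high, on the table by the chest. Origin under its centre.
- bulb: Dark red rubber pipette bulb standing on its neck, 52 mm diameter, 72 mm high, on the table by the chest. Origin under its centre.
- rack: Wooden tube rack with four capped tubes, 50 by 140 mm, 103 mm high, on the table behind the chest. Origin under its centre.
Things that resemble listed ones, but are neither listed nor needed, are in the scene too. What is shaped like the jar but blue, green or yellow is not meant.

How it is judged:
By the outcome, as a careful person would: the job done as asked, in the order asked, and still so for the second after the job is handed in, with the robot touching nothing.
It also fails if it takes over 35 s, if anything falls off the work surface, if the arm or the gripper's body presses on something with over 40 N, if the wrist force passes 120 N, or if a joint passes its speed limit or range.

ROBOT

A 7-joint arm with a two-finger parallel gripper is mounted at the origin on the work surface. World frame = base frame: x ahead of the robot, y to its left, z up, the work surface at z = 0. Lengths are in mm, angles in rad, forces in N, time in s.
With the tool pointing down it reaches from about 400 to 875 mm from the base axis. Payload 4.4 kg.
Tool frame: the origin (TCP) lies at the very end of the fingers, on their centre line; the grasp point (between the pads) lies 19 mm behind it; z points along the fingers, y is the line along which they close (so a half turn about z gives the same grasp; the last joint's range is limited). The gripper opens to 85 mm and grips with 20 to 120 N. Pads are 22 mm wide; open, the fingers measure 114 mm over their backs; the gripper's body (76 mm by 85 mm) begins 54 mm behind the grasp point. The pads swing forward as they close: fully open they stand 13 mm farther back than shut.
Start: joints at [1.163, 0.628, 0.038, 1.517, -0.027, 0.996, -0.02], TCP at [217.897, -612.404, 231.313] pointing down, gripper open.
Joint ranges: [-3.06, 3.06], [-0.37, 2.12], [-1.25, 1.32], [0.18, 2.47], [-1.1, 4.24], [0.23, 1.98], [-2.94, 2.94]. Speed limits (rad/s): [2.57, 2.57, 3.14, 3.14, 3.14, 3.14, 3.14].

INTERFACE

Orientations are given as [roll, pitch, yaw] about the fixed x, y, z axes, in that order (R = Rz(yaw) Ry(pitch) Rx(roll)).
In Python, from cell import ctrl gives the robot as it stands.
- The arm moves only by the tool step_arm, never from a script. Its argument "series" is a list that holds one entry, the list of rows, each a list of 7 numbers: the turn, a rotation vector about the tool's x, y, z as a fraction of full scale, then the shift along the tool's x, y, z as a fraction of full scale, then the closure, from 0 (fully open) to 1 (shut). In form: [[[ax, ay, az, tx, ty, tz, gripper], ...]]. A call has 1 to 12 rows; each row shifts and turns the commanded pose from where the row before left it, along the tool's axes as they then stand; what a row does not reach is not made up. Full scale, the value 1, is 150 mm for a shift and 45 degrees for a turn. A row lasts 1/10 s, in which the tool goes at most 50 mm and 8.59 degrees, less where a joint would pass 70% of its speed; a pose out of reach is approached as far as the arm can. A call with a number of a shift or a turn outside -1 to 1 is refused whole. A call with a gripper value outside its range is refused whole. The fingers move at their own pace and stop on an object; the grip force is fixed at half the most. Time passes only in rows, so rows that do not move let the fingers close. It gives the time, the measured TCP pose, the force, the opening and the grip force at its end, in the units of the state.
- ctrl.read_state(): the state, without advancing time (a new reading comes with each control period).
- ctrl.get_image(name): name is "scene" or "top" or "wrist"; returns a dict with "img" (480x640x3 uint8, red, green, blue), "fx", "fy", "cx", "cy" (pixels), "R" (3x3) and "t" (3): a world point X has camera coordinates R X + t. Camera axes: x right, y down, z forward; pixel columns grow to the right and rows downward; lengths in mm; the calibration is good to about 2 mm. The wrist camera is an equidistant fisheye: a pixel r from the principal point sees the ray r / f radians off the axis. A picture is of the moment at which its call begins. There is no depth.
- ctrl.finish_job(): hands the job in; it is judged then, once.
Trained networks look in a picture, given as the dict that the camera call returned (one of the last four; its "shot" number tells which), for a name from the list of things; names that differ only in an ending like _2 or _b are one class to them, and where a whole thing is asked for, a point or a joint stands for the part that bears it (a point fixed in the world has none). Each returns a list of dicts, best first, with "score" (0 to 1); they miss things now and then, are a little off and sometimes report something else, mostly with a low value. They report only what shows in the picture. A call takes as long as a camera call. They do not tell look-alikes from the thing itself.
- ctrl.recognise(picture, thing): "centre" ([column, row] in pixels, amid what is visible of it).
The state is a dict: "clock": time; "qpos": joint angles; "qd": joint speeds; "tau": joint torques, N m; "eef_pos": TCP position; "tool_rot": TCP orientation; "force": force on the tool from outside, world axes, zero at the start; "torque": the same for the moment, N m; "width": finger opening in mm; "gripper_force": force on a finger pad.
Only numpy, scipy, OpenCV 4.12 (cv2) and the standard library are available. Lean on these libraries where they do the work, as an engineer would, in place of code of your own. Each camera call takes 0.05 s, during which the arm holds its last target. There are 200 camera calls.

## Working session

There is one attempt and no reset: what is moved stays moved. The work goes in short steps, Python scripts to look and compute and a tool call to move; the robot and the scene stay as the last step left them, time stands still between calls to the robot, and variables do not carry over. Pictures are saved under pics/ and viewed, at most 10 in all, crops included, and the job is handed in when it is done.

Besides the shell and the picture viewer there is one more tool, called after ">>>" in YAML: its name, and indented under it one key for each argument. step_arm: Moves the arm, as the interface text tells. Shift numbers are shares of 150 mm and turn numbers shares of 45 degrees, none past 1 either way. Its arguments: {"type":"object","properties":{"series":{"type":"array","items":{"type":"array","items":{"type":"array","items":{"type":"number","minimum":-1,"maximum":1}}}}},"required":["series"]}

```bash
ls; mkdir -p pics; python3 - <<'E'
from cell import ctrl
import cv2,numpy as np
s=ctrl.read_state(); print(s)
ims={}
for n in("scene","top"):
    p=ctrl.get_image(n); cv2.imwrite(f"pics/{n}1.png",p["img"][:,:,::-1])
    print(n,p["fx"],p["fy"],p["cx"],p["cy"],np.array(p["R"]).round(4).tolist(),np.array(p["t"]).round(1).tolist())
    for th in("catch_top","knob_top","chest","vial","dropper"):
        print(th,[(np.round(d["centre"],1).tolist(),round(d["score"],2)) for d in ctrl.recognise(p,th)][:3])
E
```

```text
pics
{'clock': 0.0, 'qpos': array([ 1.16320591,  0.62936066,  0.03840576,  1.51832851, -0.0269942 ,
        0.99629644, -0.01999868]), 'qd': array([ 0.00013049,  0.00127585, -0.00135688, -0.00027575,  0.00015926,
        0.00112937,  0.00012531]), 'tau': array([ 4.06002664e-05, -5.63410842e+01,  1.22714169e+00, -1.93452930e+01,
        1.12854608e-02,  1.04836375e-02,  2.19813023e-05]), 'eef_pos': array([ 217.70728324, -611.81518667,  230.39163635]), 'tool_rot': array([-3.13971657e+00,  8.30147905e-06,  3.41825072e-01]), 'force': array([ 0.40488984, -0.24186753,  0.51392052]), 'torque': array([-0.003938  ,  0.05383897, -0.00889016]), 'gripper_force': 0.0, 'width': 85.3729582995749}
scene 621.6154790001748 621.6154790001748 315.09501233163627 249.17302186942268 [[0.3326, 0.9431, -0.0043], [0.6691, -0.2392, -0.7036], [-0.6646, 0.2311, -0.7106]] [-214.2, -299.4, 1785.8]
catch_top [([257.4, 225.8], 0.79), ([196.6, 275.8], 0.74)]
knob_top [([286.4, 228.2], 0.76), ([203.2, 310.5], 0.27)]
chest [([319.7, 255.5], 0.68), ([387.2, 331.9], 0.19)]
vial [([271.4, 256.2], 0.7), ([283.0, 227.5], 0.34)]
dropper [([265.9, 202.0], 0.86)]
top 515.1288363364996 515.1288363364996 322.16169197947266 242.73124374421607 [[-0.0003, -1.0, 0.0045], [-0.9916, -0.0003, -0.1293], [0.1293, -0.0045, -0.9916]] [14.0, 604.0, 1114.5]
catch_top [([377.2, 252.6], 0.58), ([431.8, 248.3], 0.42)]
knob_top [([345.6, 247.9], 0.74)]
chest [([308.0, 250.6], 0.58), ([277.5, 171.2], 0.39)]
vial [([379.9, 211.7], 0.43)]
dropper [([356.4, 291.2], 0.52), ([378.3, 251.4], 0.51)]
```

View pics/scene1.png

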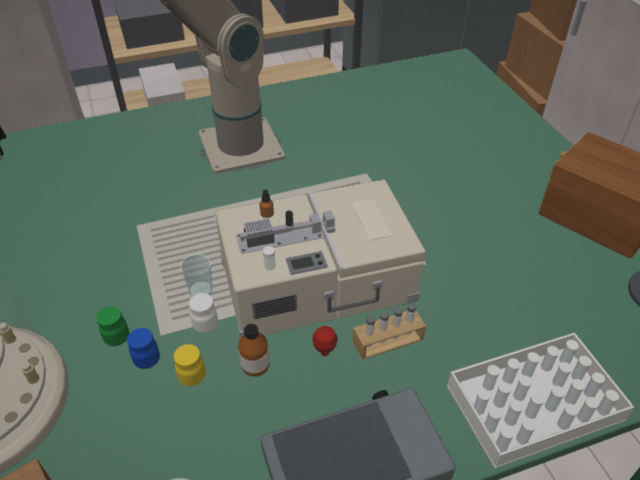

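View pics/top1.png

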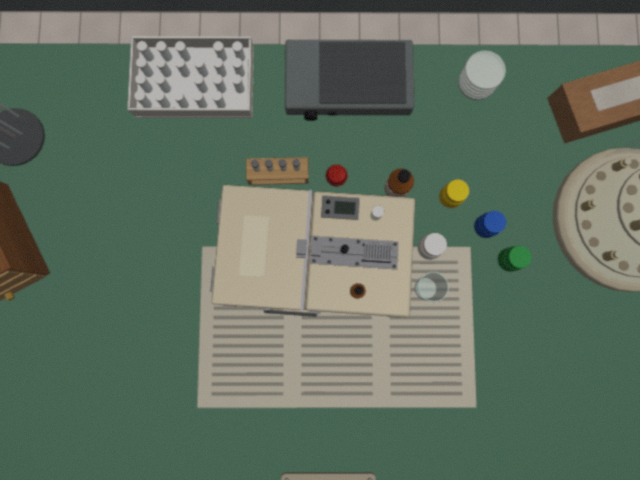

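Scene: the lock runs from the catch at (257,226) past the knob at (289,216) to the keeper at (328,220). Top: catch at (377,252), knob at (345,249), keeper at (302,248). The vial (379,212) and dropper (357,291) stand either side. The "catch" candidate at scene (197,276) is the beaker area and the one at top (432,248) is the white jar, so neither is the catch. I'll enlarge the lock to confirm.

```bash
cat > h.py <<'E'
import numpy as np,cv2
from cell import ctrl
def ray(p,uv):
    R=np.array(p["R"]);t=np.array(p["t"]); d=R.T@np.array([(uv[0]-p["cx"])/p["fx"],(uv[1]-p["cy"])/p["fy"],1]); return -R.T@t,d
def atz(p,uv,z):
    c,d=ray(p,uv); return c+d*(z-c[2])/d[2]
def proj(p,X):
    c=np.array(p["R"])@np.array(X,float)+np.array(p["t"]); return np.array([p["cx"]+p["fx"]*c[0]/c[2],p["cy"]+p["fy"]*c[1]/c[2]])
E
python3 - <<'E'
from h import *
import pickle
P={n:ctrl.get_image(n) for n in("scene","top")}
pickle.dump(P,open("P.pkl","wb"))
for n,uv in(("scene",(257.4,225.8)),("top",(377.2,252.6))): print("catch",atz(P[n],uv,211).round(1))
for n,uv in(("scene",(289,212)),("top",(345.6,247.9))): print("knob",atz(P[n],uv,232).round(1))
a=cv2.resize(P["top"]["img"][225:281,290:410],None,fx=6.5,fy=6.5,interpolation=cv2.INTER_CUBIC)[:300,:780]
b=cv2.resize(P["scene"]["img"][200:252,230:350],None,fx=6.5,fy=6.5,interpolation=cv2.INTER_CUBIC)[:300,:780]
o=np.zeros((600,780,3),np.uint8);o[:a.shape[0]]=a;o[300:300+b.shape[0]]=b
cv2.imwrite("pics/crop1.png",o[:,:,::-1])
E
```

```text
catch [566.4 -93.4 211. ]
catch [562.7 -89.7 211. ]
knob [571.  -28.1 232. ]
knob [569.2 -28.7 232. ]
```

View pics/crop1.png

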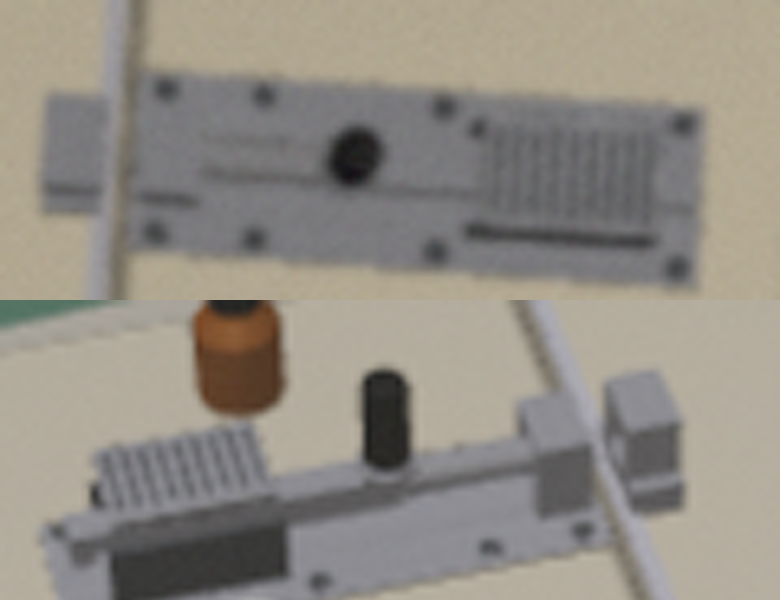

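The crops confirm the lock: ribbed plate centred at top (377.7,251.5) and scene (258.2,225.5), black knob top at top (344.6,248.4) and scene (289.4,211.8). They lie between the keeper and the seam side, as described. Next I fit the chest pose and plan the approach.

```bash
python3 - <<'E'
from h import *
import pickle
from scipy.optimize import least_squares
P=pickle.load(open("P.pkl","rb"))
T=lambda u,v:(290+u/6.5,225+v/6.5); S=lambda u,v:(230+u/6.5,200+(v-300)/6.5)
obs=[("top",T(570,172),(0,-31,211)),("top",T(355,150),(0,33,232)),("scene",S(183,466),(0,-31,211)),("scene",S(386,377),(0,33,232)),
("top",T(480,125),(17,-5,211)),("top",T(658,130),(17,-57,211)),("top",T(656,222),(-17,-57,211)),("top",T(480,213),(-17,-5,211)),
("scene",S(97,452),(-17,-57,211)),("scene",S(252,422),(-17,-5,211)),("scene",S(272,475),(17,-5,211))]
def X(q,l): c,s=np.cos(q[2]),np.sin(q[2]); return [q[0]+c*l[0]-s*l[1],q[1]+s*l[0]+c*l[1],l[2]]
f=lambda q,o:np.ravel([proj(P[n],X(q,l))-uv for n,uv,l in o])
for o in(obs,[a for a in obs if a[0]=="top"],[a for a in obs if a[0]=="scene"]):
    r=least_squares(f,[565,-60,0],args=(o,)); print(r.x.round(3),r.fun.round(1))
for uv in[T(145,70),T(705,107),T(125,247),T(697,285)]: print(atz(P["top"],uv,172).round(1))
for y in(-31,25,33): print(y,np.round(X(least_squares(f,[565,-60,0],args=(obs,)).x,(0,y,0)),1))
E
```

```text
[ 5.66971e+02 -5.99170e+01 -5.10000e-02] [ 0.1 -0.3  0.   0.1  0.3 -0.4 -0.2 -0.7  0.6 -2.6  0.5 -2.   0.2  1.7
 -0.1  1.6 -1.  -1.2  0.4 -1.6  1.4  1.3]
[ 5.66525e+02 -5.94690e+01 -5.00000e-02] [-0.1 -0.  -0.2  0.4  0.4 -2.3  0.3 -1.8  0.   1.9 -0.3  1.9]
[ 5.68295e+02 -6.06870e+01 -5.10000e-02] [ 0.1  0.2 -0.4 -0.2 -1.2 -0.7  0.2 -1.1  1.2  1.8]
[600.6  34.2 172. ]
[ 589.3 -136.6  172. ]
[546.4  40.1 172. ]
[ 534.9 -133.1  172. ]
-31 [565.4 -90.9   0. ]
25 [568.2 -34.9   0. ]
33 [568.7 -27.    0. ]
```

>>> step_arm:
  series:
    - [[0, 0, 0.128, 0, 0, -0.12, 0.42], [0, 0, 0.128, 0, 0, -0.12, 0.42], [0, 0, 0.128, 0, 0, -0.12, 0.42], [0, 0, 0.128, 0, 0, -0.12, 0.42], [0, 0, 0, 0.1, -0.18, 0, 0.42], [0, 0, 0, 0.117, -0.205, 0, 0.42], [0, 0, 0, 0.117, -0.205, 0, 0.42], [0, 0, 0, 0.117, -0.205, 0, 0.42], [0, 0, 0, 0.117, -0.205, 0, 0.42], [0, 0, 0, 0.117, -0.205, 0, 0.42], [0, 0, 0, 0.117, -0.205, 0, 0.42], [0, 0, 0, 0.117, -0.205, 0, 0.42]]

```text
clock: 1.9
eef_pos: [370.8, -377.6, 303.6]
tool_rot: [3.141, -0.001, -0.06]
force: [0.6, -0.4, 0.4]
width: 49.7
gripper_force: 0.0
```

>>> step_arm:
  series:
    - [[0, 0, 0, 0.118, -0.207, 0, 0.42], [0, 0, 0, 0.118, -0.207, 0, 0.42], [0, 0, 0, 0.118, -0.207, 0, 0.42], [0, 0, 0, 0.118, -0.207, 0, 0.42], [0, 0, 0, 0.118, -0.207, 0, 0.42], [0, 0, 0, 0.118, -0.207, 0, 0.42], [0, 0, 0, 0.118, -0.207, 0, 0.42], [0, 0, 0, 0.118, -0.207, 0, 0.42], [0, 0, 0, 0.118, -0.207, 0, 0.42], [0, 0, 0, 0.08, -0.14, 0, 0.42], [0, 0, 0, 0.038, -0.067, 0, 0.42], [0, 0, 0, 0, 0, 0, 0.42]]

```text
clock: 3.1
eef_pos: [566.0, -78.3, 303.2]
tool_rot: [-3.141, 0.0, -0.058]
force: [0.7, -1.0, 0.5]
width: 49.5
gripper_force: 0.0
```

```bash
python3 - <<'E'
from h import *
s=ctrl.read_state(); print(s["clock"],s["eef_pos"],s["tool_rot"],s["force"],s["width"])
p=ctrl.get_image("wrist"); print(p["fx"],p["cx"],p["cy"],np.array(p["R"]).round(3).tolist(),np.array(p["t"]).round(1).tolist())
q=ctrl.get_image("scene")
a=cv2.resize(p["img"],(560,420),interpolation=cv2.INTER_AREA)
import pickle;pickle.dump((p,q),open("W1.pkl","wb"))
cv2.imwrite("pics/w1.png",p["img"][:,:,::-1])
E
```

```text
3.1 [565.96739375 -78.25285181 303.16987912] [-3.14114094e+00  4.72271930e-06 -5.76536591e-02] [ 0.65746699 -0.95306293  0.51431648] 49.54177513543918
371.64829954431775 320.99770678739463 241.74816938366845 [[-0.057, -0.998, -0.0], [-0.948, 0.054, 0.313], [-0.312, 0.018, -0.95]] [-46.5, 477.2, 625.3]
```

View pics/w1.png

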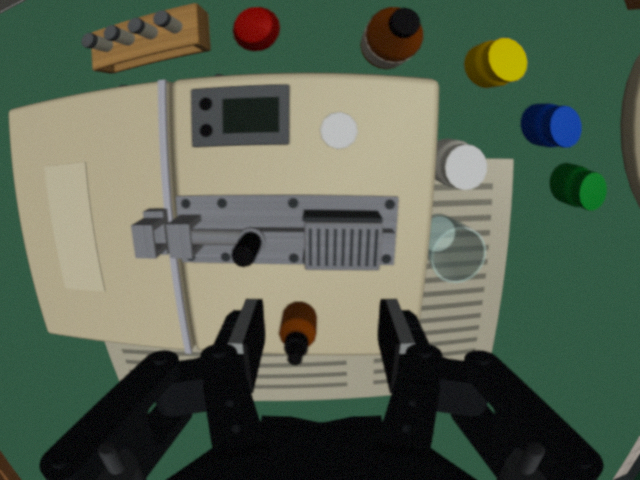

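Wrist view: the catch plate's ribbed top is centred at about (342,245) and the knob top at about (241,255). The fingertips are at (254,300) and (388,300), straddling in line with the lock. I'll check the pose with this view.

```bash
python3 - <<'E'
from h import *
import pickle
p,q=pickle.load(open("W1.pkl","rb"))
R=np.array(p["R"]);t=np.array(p["t"])
def wp(X):
    c=R@np.array(X,float)+t; r=np.hypot(c[0],c[1]); th=np.arctan2(r,c[2]); return np.array([p["cx"],p["cy"]])+p["fx"]*th*c[:2]/r
def wz(uv,z):
    d=(np.array(uv)-[p["cx"],p["cy"]])/p["fx"]; th=np.hypot(*d); v=R.T@np.r_[np.sin(th)*d/th,np.cos(th)]; C=-R.T@t; return C+v*(z-C[2])/v[2]
yaw=-.06;o=np.array([567,-59.7]);c,s=np.cos(yaw),np.sin(yaw)
ch=lambda X:np.round(np.array([[c,s],[-s,c]])@(X[:2]-o),1)
for n,uv,z in(("knob",(241,256),232),("plate",(342.5,245),211),("p1",(304,222),211),("p2",(382,222),211),("p3",(380,269),211),("p4",(305,267),211)): print(n,ch(wz(uv,z)))
T=np.array([565.97,-78.25]);
for z in(303,308,312):
  print(z,[ (e,ch(wz(e,z))) for e in((264,300),(242,300),(378,300),(404,300))])
a=cv2.resize(p["img"][190:350,190:430],None,fx=3.3,fy=3.3,interpolation=cv2.INTER_CUBIC)
cv2.imwrite("pics/w1c.png",a[:,:,::-1])
print("tcp",ch(T))
E
```

```text
knob [-0.1 30.3]
plate [  0.2 -33.6]
p1 [15.9 -8.2]
p2 [ 16.2 -59.3]
p3 [-17.1 -59.8]
p4 [-15.6  -8.5]
303 [((264, 300), array([6.2, 5.3])), ((242, 300), array([ 6., 15.])), ((378, 300), array([  6.4, -43.8])), ((404, 300), array([  6.1, -55.4]))]
308 [((264, 300), array([8.8, 4.4])), ((242, 300), array([ 8.6, 13.8])), ((378, 300), array([  8.9, -43. ])), ((404, 300), array([  8.7, -54.1]))]
312 [((264, 300), array([10.9,  3.7])), ((242, 300), array([10.6, 12.8])), ((378, 300), array([ 11. , -42.3])), ((404, 300), array([ 10.8, -53.1]))]
tcp [  0.1 -18.6]
```

View pics/w1c.png

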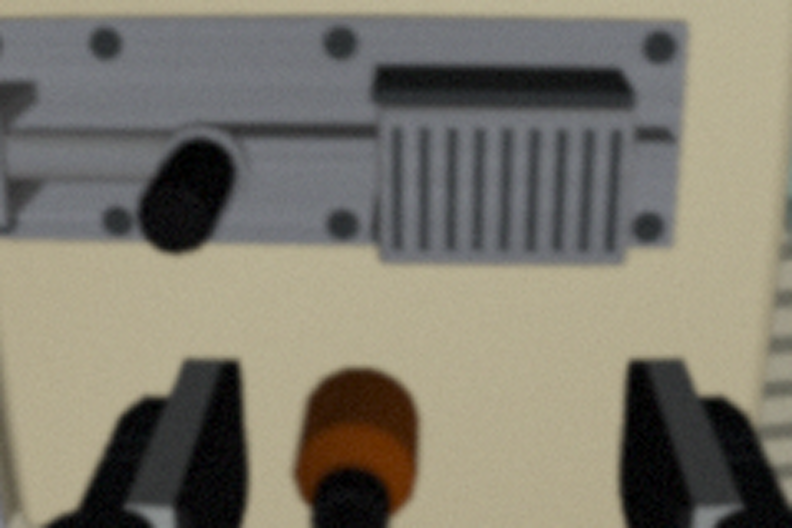

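Relative to the fingers, the lock sits about 2 mm further to -y. The tips are about 7 mm thick and sit about 9 mm behind the TCP. I'll open to about 56 mm, so the pressing tip stays on the plate the whole way, shift 4 mm and descend.

>>> step_arm:
  series:
    - [[0, 0, 0, 0, 0.027, 0, 0.345], [0, 0, 0, 0, 0, 0, 0.345], [0, 0, 0, 0, 0, 0.1, 0.345], [0, 0, 0, 0, 0, 0.1, 0.345], [0, 0, 0, 0, 0, 0.1, 0.345], [0, 0, 0, 0, 0, 0.1, 0.345], [0, 0, 0, 0, 0, 0.06, 0.345], [0, 0, 0, 0, 0, 0, 0.345], [0, 0, 0, 0, 0, 0, 0.345]]

```text
clock: 4.1
eef_pos: [565.5, -84.1, 234.7]
tool_rot: [3.141, -0.001, -0.061]
force: [0.6, 0.3, 1.0]
width: 55.7
gripper_force: 0.0
```

```bash
python3 - <<'E'
from h import *
s=ctrl.read_state(); print(s["clock"],s["eef_pos"],s["tool_rot"],s["force"],s["width"])
p=ctrl.get_image("wrist");q=ctrl.get_image("scene")
a=cv2.resize(p["img"][160:340,190:430],(640,480),interpolation=cv2.INTER_CUBIC)[:,:,::-1]
a=cv2.resize(a,(400,300)); a=cv2.resize(p["img"][180:330,200:420],(440,300),interpolation=cv2.INTER_CUBIC)
b=cv2.resize(q["img"][150:250,210:340],(390,300),interpolation=cv2.INTER_CUBIC)
a=cv2.resize(p["img"][170:330,190:430],(800,533),interpolation=cv2.INTER_CUBIC)
cv2.imwrite("pics/w2.png",a[:,:,::-1]); cv2.imwrite("pics/s2.png",cv2.resize(b,None,fx=1.9,fy=1.9)[:,:,::-1])
E
```

```text
4.1 [565.47055567 -84.14752203 234.74833186] [ 3.14146209e+00 -6.09734411e-04 -6.09845929e-02] [0.5569151  0.26436747 0.96620205] 55.661694251336755
```

View pics/w2.png

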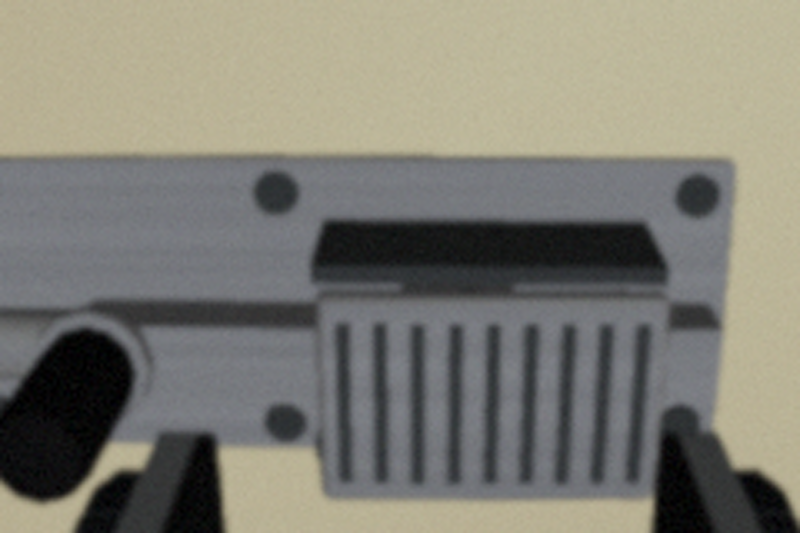

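The pressing tip covers the outer ~7 mm of the ribbed plate, and the other tip sits between plate and knob with 2–3 mm to the knob. I'll shift 1 mm away from the knob and go down.

>>> step_arm:
  series:
    - [[0, 0, 0, 0, 0.007, 0.06, 0.345], [0, 0, 0, 0, 0, 0.06, 0.345], [0, 0, 0, 0, 0, 0.06, 0.345], [0, 0, 0, 0, 0, 0, 0.345], [0, 0, 0, 0, 0, 0, 0.345]]

```text
clock: 4.7
eef_pos: [565.0, -84.7, 207.1]
tool_rot: [-3.142, 0.001, -0.06]
force: [-0.7, -1.0, 0.6]
width: 55.9
gripper_force: 0.0
```

>>> step_arm:
  series:
    - [[0, 0, 0, 0, 0, 0.02, 0.345], [0, 0, 0, 0, 0, 0, 0.345], [0, 0, 0, 0, 0, 0, 0.345]]

```text
clock: 5.0
eef_pos: [565.3, -84.7, 204.7]
tool_rot: [-3.142, -0.0, -0.06]
force: [-1.2, 0.4, 4.4]
width: 55.8
gripper_force: 2.4
```

>>> step_arm:
  series:
    - [[0, 0, 0, 0, 0, 0.02, 0.345], [0, 0, 0, 0, 0, 0, 0.345], [0, 0, 0, 0, 0, 0, 0.345]]

```text
clock: 5.3
eef_pos: [565.3, -84.8, 201.8]
tool_rot: [3.142, -0.0, -0.06]
force: [-0.7, 0.2, 5.5]
width: 55.9
gripper_force: 3.1
```

>>> step_arm:
  series:
    - [[0, 0, 0, 0, 0, 0.02, 0.345], [0, 0, 0, 0, 0, 0, 0.345], [0, 0, 0, 0, 0, 0, 0.345]]

```text
clock: 5.6
eef_pos: [565.3, -84.8, 199.0]
tool_rot: [3.142, -0.001, -0.06]
force: [-1.6, 0.8, 7.3]
width: 55.8
gripper_force: 3.8
```

Contact came at TCP z ≈ 205, and the spring force is rising as specified. Next I press to the stop.

>>> step_arm:
  series:
    - [[0, 0, 0, 0, 0, 0.015, 0.345], [0, 0, 0, 0, 0, 0, 0.345], [0, 0, 0, 0, 0, 0, 0.345]]

```text
clock: 5.9
eef_pos: [565.4, -84.8, 198.5]
tool_rot: [3.141, -0.002, -0.061]
force: [-4.8, 1.3, 18.6]
width: 55.8
gripper_force: 9.2
```

>>> step_arm:
  series:
    - [[0, 0, 0, 0, 0, 0.008, 0.345], [0, 0, 0, 0, 0, 0, 0.345], [0, 0, 0, 0, 0, 0, 0.345]]

```text
clock: 6.2
eef_pos: [565.5, -84.8, 198.3]
tool_rot: [3.141, -0.002, -0.061]
force: [-7.6, 1.9, 25.6]
width: 55.5
gripper_force: 12.6
```

Hard stop reached: the force climbs with no travel. I'll ease slightly and slide toward the knob.

>>> step_arm:
  series:
    - [[0, 0, 0, 0, -0.013, -0.006, 0.345], [0, 0, 0, 0, -0.013, 0, 0.345], [0, 0, 0, 0, -0.013, 0, 0.345], [0, 0, 0, 0, 0, 0, 0.345]]

```text
clock: 6.6
eef_pos: [565.5, -84.5, 198.3]
tool_rot: [3.135, -0.002, -0.064]
force: [-5.8, -8.3, 18.4]
width: 55.8
gripper_force: 9.0
```

>>> step_arm:
  series:
    - [[0, 0, 0, 0, -0.013, 0, 0.345], [0, 0, 0, 0, -0.013, 0, 0.345], [0, 0, 0, 0, -0.013, 0, 0.345], [0, 0, 0, 0, 0, 0, 0.345]]

```text
clock: 7.0
eef_pos: [567.3, -79.2, 198.4]
tool_rot: [3.134, -0.005, -0.064]
force: [-2.1, -8.7, 14.8]
width: 56.2
gripper_force: 7.9
```

>>> step_arm:
  series:
    - [[0, 0, 0, 0, -0.013, 0.003, 0.345], [0, 0, 0, 0, -0.013, 0, 0.345], [0, 0, 0, 0, -0.013, 0, 0.345], [0, 0, 0, 0, 0, 0, 0.345]]

```text
clock: 7.4
eef_pos: [567.9, -75.5, 198.4]
tool_rot: [3.132, -0.006, -0.065]
force: [-3.4, -12.1, 17.8]
width: 55.9
gripper_force: 9.4
```

>>> step_arm:
  series:
    - [[0, 0, 0, 0, -0.013, 0, 0.345], [0, 0, 0, 0, -0.013, 0, 0.345], [0, 0, 0, 0, -0.013, 0, 0.345], [0, 0, 0, 0, 0, 0, 0.345]]

```text
clock: 7.8
eef_pos: [568.4, -69.3, 198.4]
tool_rot: [3.132, -0.006, -0.064]
force: [-2.0, -12.0, 18.3]
width: 55.8
gripper_force: 10.3
```

```bash
python3 - <<'E'
from h import *
p=ctrl.get_image("wrist");q=ctrl.get_image("scene")
a=cv2.resize(p["img"][150:330,170:450],(780,300)) if 0 else cv2.resize(p["img"][190:330,150:430],(600,300),interpolation=cv2.INTER_CUBIC)
b=cv2.resize(q["img"][170:260,210:390],(600,300),interpolation=cv2.INTER_CUBIC)
cv2.imwrite("pics/w3.png",np.vstack([a,b])[:,:,::-1])
E
```

```text
(no output)
```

View pics/w3.png

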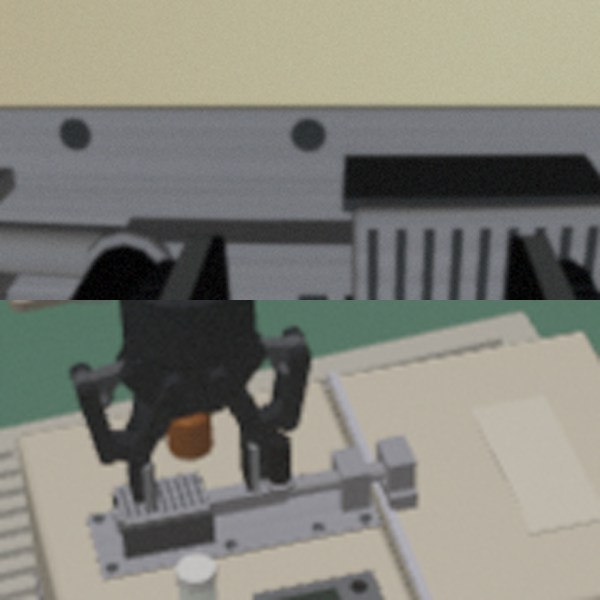

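The wrist view shows the pressing tip well on the plate (about a third of the way in). The scene view shows the other finger against the knob, bolt under way and catch down. I continue until the bolt stop.

>>> step_arm:
  series:
    - [[0, 0, 0, 0, -0.015, 0, 0.345], [0, 0, 0, 0, -0.015, 0, 0.345], [0, 0, 0, 0, -0.015, 0, 0.345], [0, 0, 0, 0, -0.015, 0, 0.345], [0, 0, 0, 0, 0, 0, 0.345]]

```text
clock: 8.4
eef_pos: [569.0, -60.4, 198.4]
tool_rot: [3.132, -0.007, -0.064]
force: [-3.2, -13.5, 17.2]
width: 55.9
gripper_force: 10.0
```

>>> step_arm:
  series:
    - [[0, 0, 0, 0, -0.013, 0, 0.345], [0, 0, 0, 0, -0.013, 0, 0.345], [0, 0, 0, 0, -0.013, 0, 0.345], [0, 0, 0, 0, 0, 0, 0.345]]

```text
clock: 8.8
eef_pos: [569.5, -54.4, 198.4]
tool_rot: [3.132, -0.007, -0.064]
force: [-2.1, -12.3, 17.2]
width: 55.9
gripper_force: 10.2
```

>>> step_arm:
  series:
    - [[0, 0, 0, 0, -0.013, 0, 0.345], [0, 0, 0, 0, -0.013, 0, 0.345], [0, 0, 0, 0, 0, 0, 0.345], [0, 0, 0, 0, 0, 0, 0.345]]

```text
clock: 9.2
eef_pos: [569.7, -50.6, 198.4]
tool_rot: [3.132, -0.007, -0.065]
force: [-2.0, -13.1, 17.4]
width: 56.3
gripper_force: 10.1
```

>>> step_arm:
  series:
    - [[0, 0, 0, 0, -0.013, 0, 0.345], [0, 0, 0, 0, 0, 0, 0.345], [0, 0, 0, 0, 0, 0, 0.345]]

```text
clock: 9.5
eef_pos: [569.8, -49.0, 198.4]
tool_rot: [3.132, -0.007, -0.065]
force: [-2.2, -13.4, 17.8]
width: 56.0
gripper_force: 9.7
```

>>> step_arm:
  series:
    - [[0, 0, 0, 0, -0.013, 0, 0.345], [0, 0, 0, 0, 0, 0, 0.345], [0, 0, 0, 0, 0, 0, 0.345]]

```text
clock: 9.8
eef_pos: [569.8, -48.1, 198.4]
tool_rot: [3.131, -0.007, -0.065]
force: [-2.8, -14.1, 17.6]
width: 55.7
gripper_force: 12.1
```

>>> step_arm:
  series:
    - [[0, 0, 0, 0, -0.013, 0, 0.345], [0, 0, 0, 0, 0, 0, 0.345], [0, 0, 0, 0, 0, 0, 0.345]]

```text
clock: 10.1
eef_pos: [569.8, -48.0, 198.4]
tool_rot: [3.129, -0.007, -0.067]
force: [-2.8, -19.8, 17.8]
width: 56.0
gripper_force: 12.7
```

>>> step_arm:
  series:
    - [[0, 0, 0, 0, -0.013, 0, 0.345], [0, 0, 0, 0, 0, 0, 0.345], [0, 0, 0, 0, 0, 0, 0.345]]

```text
clock: 10.4
eef_pos: [569.8, -47.9, 198.4]
tool_rot: [3.127, -0.007, -0.068]
force: [-3.4, -21.9, 17.7]
width: 56.0
gripper_force: 13.8
```

```bash
python3 - <<'E'
from h import *
p=ctrl.get_image("wrist");q=ctrl.get_image("scene")
a=cv2.resize(p["img"][190:330,150:430],(600,300),interpolation=cv2.INTER_CUBIC)
b=cv2.resize(q["img"][190:250,230:350],(600,300),interpolation=cv2.INTER_CUBIC)
cv2.imwrite("pics/w4.png",np.vstack([a,b])[:,:,::-1])
E
```

```text
(no output)
```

View pics/w4.png

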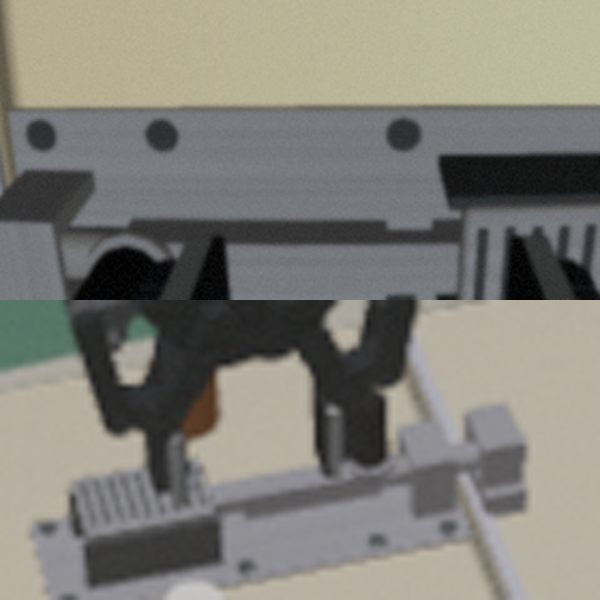

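The bolt is against its stop: y stays at -48 while the push rises from 14 to 22 N. The catch is still held hard down, and the knob is next to the front guide. I'll ease the push a little, then lift straight off so the catch springs up.

>>> step_arm:
  series:
    - [[0, 0, 0, 0, 0.02, 0, 0.345], [0, 0, 0, 0, 0.01, 0, 0.345], [0, 0, 0, 0, 0, 0, 0.345]]

```text
clock: 10.8
eef_pos: [569.8, -47.9, 198.4]
tool_rot: [3.132, -0.006, -0.065]
force: [-2.1, -14.5, 17.7]
width: 56.0
gripper_force: 14.3
```

>>> step_arm:
  series:
    - [[0, 0, 0, 0, 0, -0.03, 0.345], [0, 0, 0, 0, 0, -0.03, 0.345], [0, 0, 0, 0, 0, -0.04, 0.345], [0, 0, 0, 0, 0, 0, 0.345]]

```text
clock: 11.2
eef_pos: [567.1, -47.2, 209.9]
tool_rot: [3.132, 0.001, -0.065]
force: [-0.0, -13.4, 0.0]
width: 55.9
gripper_force: 6.9
```

>>> step_arm:
  series:
    - [[0, 0, 0, 0, 0, -0.1, 0.345], [0, 0, 0, 0, 0, -0.15, 0.345], [0, 0, 0, 0, 0, -0.15, 0.345], [0, 0, 0, 0, 0, -0.1, 0.345], [0, 0, 0, 0, 0, 0, 0.345], [0, 0, 0, 0, 0, 0, 0.345]]

```text
clock: 11.8
eef_pos: [567.6, -39.3, 284.7]
tool_rot: [-3.142, 0.0, -0.06]
force: [0.5, -0.4, -0.3]
width: 55.5
gripper_force: 0.0
```

```bash
python3 - <<'E'
from h import *
p=ctrl.get_image("wrist");q=ctrl.get_image("scene")
R=np.array(p["R"]);t=np.array(p["t"])
def wp(X):
    c=R@np.array(X,float)+t; r=np.hypot(c[0],c[1]); th=np.arctan2(r,c[2]); return np.array([p["cx"],p["cy"]])+p["fx"]*th*c[:2]/r
o=np.array([567,-60.7]);c,s=np.cos(-.06),np.sin(-.06)
X=lambda x,y,z:[o[0]+c*x-s*y,o[1]+s*x+c*y,z]
for n,l in(("knob home",(0,63,232)),("knob 27",(0,60,232)),("plate+x front up",(17,-5,211)),("same 4 down",(17,-5,207)),("same +x rear up",(17,-57,211))): print(n,proj(q,X(*l)).round(1),wp(X(*l)).round(1))
a=cv2.resize(p["img"][180:320,180:420],(600,300),interpolation=cv2.INTER_CUBIC)
b=cv2.resize(q["img"][195:255,230:350],(600,300),interpolation=cv2.INTER_CUBIC)
cv2.imwrite("pics/w5.png",np.vstack([a,b])[:,:,::-1])
E
```

```text
knob home [303.4 208.5] [246.9 266.1]
knob 27 [302.  208.8] [252.  266.1]
plate+x front up [272.7 228.3] [363.4 227.2]
same 4 down [272.9 229.8] [362.7 225.4]
same +x rear up [247.  233.4] [445.1 227.7]
```

View pics/w5.png

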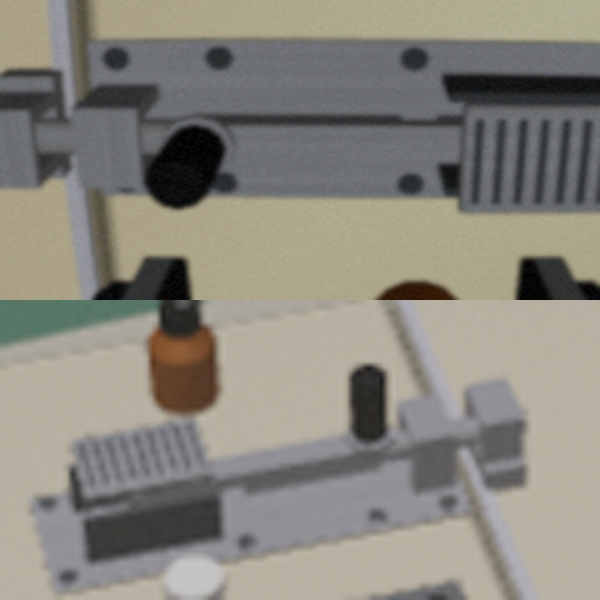

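The bolt reads home: the knob top in the scene view is at (303.6,209.6), against (303.4,208.5) predicted for home. To check that the catch is fully up, I compare it with the first image.

```bash
python3 - <<'E'
from h import *
import pickle
P=pickle.load(open("P.pkl","rb"))
for n in("scene",):
    q=ctrl.get_image(n)
    A=cv2.cvtColor(P[n]["img"],cv2.COLOR_RGB2GRAY).astype(np.float32);B=cv2.cvtColor(q["img"],cv2.COLOR_RGB2GRAY).astype(np.float32)
    for nm,(u0,v0,u1,v1) in {"ribs":(243,217,274,234),"lid strip":(355,200,390,240),"vial":(262,246,280,270),"dropper":(256,190,276,217),"keeper":(320,208,338,232)}.items():
        print(n,nm,np.round(cv2.phaseCorrelate(A[v0:v1,u0:u1].copy(),B[v0:v1,u0:u1].copy()),2).tolist() if 0 else [np.round(x,2) for x in cv2.phaseCorrelate(A[v0:v1,u0:u1].copy(),B[v0:v1,u0:u1].copy())], "absdiff",np.abs(A-B)[v0:v1,u0:u1].mean().round(2))
    # rigid ECC fit on the ribs
    M=np.eye(2,3,dtype=np.float32); T=A[217:232,245:272]; S=B[207:242,235:282]; M[:,2]=10
    print(cv2.findTransformECC(T,S,M,cv2.MOTION_TRANSLATION))
s=ctrl.read_state();print(s["clock"],s["force"],s["qd"].round(3))
E
```

```text
scene ribs [array([-0.21,  0.01]), np.float64(0.94)] absdiff 3.59
scene lid strip [array([-0.11,  0.  ]), np.float64(0.96)] absdiff 3.42
scene vial [array([-0.  ,  0.04]), np.float64(1.01)] absdiff 3.31
scene dropper [array([-0.04,  0.28]), np.float64(0.95)] absdiff 4.8
scene keeper [array([-0.03, -0.34]), np.float64(1.01)] absdiff 4.75
(0.9707952838068915, array([[ 1.      ,  0.      ,  9.841664],
       [ 0.      ,  1.      , 10.243681]], dtype=float32))
11.95 [0.03667751 0.29335639 0.15822386] [ 0.001  0.001  0.    -0.004 -0.001  0.004 -0.001]
```

The catch is back to its initial height: it shifted 0.2 px, where half-down would be 1.5 px. The lid, vial and dropper haven't moved, and the arm is clear and at rest.

```bash
python3 -c "
from cell import ctrl
print(ctrl.finish_job())"
```

```text
the job is handed in; nothing more can be done
None
```

The bolt is fully home in the keeper and the catch has sprung up and locked it. The lid stayed shut, the vial and dropper did not move, and the job was handed in at about 12 s.

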